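Square a chocolate tablet into the corner nest of a decorating jig

ROBOT

A 7-joint arm with a two-finger parallel gripper is mounted at the origin on the work surface. World frame = base frame: x ahead of the robot, y to its left, z up, the work surface at z = 0. Lengths are in mm, angles in rad, forces in N, time in s.
With the tool pointing down it reaches from about 400 to 900 mm from the base axis. Payload 5.6 kg.
Tool frame: the origin (TCP) lies between the finger pads; the fingertips stand 14 mm ahead of it and the grasp point (between the pads) lies 5 mm behind it; x points along the fingers, y is the direction in which the jaws open and shut, and the axes are right-handed (so a half turn about x gives the same grasp; the last joint's range is limited). The gripper opens to 92 mm and grips with 3 to 60 N. Pads are 20 mm wide; open, the fingers measure 128 mm over their backs; the gripper's body (75 mm by 189 mm) begins 69 mm behind the grasp point.
Start: joints at [-1.245, 0.468, -0.012, 1.603, 0.006, 1.071, -0.056], TCP at [234.363, 606.286, 228.592] pointing down, gripper open.
Joint ranges: [-2.53, 2.53], [-0.31, 2.02], [-1.57, 1.55], [0.28, 2.44], [-1.29, 4.43], [0.15, 1.84], [-2.92, 2.92]. Speed limits (rad/s): [2.57, 2.57, 3.14, 3.14, 3.14, 3.14, 3.14].

INTERFACE

Orientations are given as a 3x3 rotation matrix whose columns are the frame's x, y, z axes.
In Python, from bench import bot gives the robot as it stands.
- The arm moves only by the tool step_arm, never from a script. Its argument "steps" is a list of rows, each a list of 3 entries, a list of its own where there are three numbers: the shift along the tool's x, y, z in m, then the turn about the tool's x in degrees, then the opening, from -1 (shut) to 1 (fully open), so that 0 is half open. A call has 1 to 20 rows; each row is the pose to reach, as a shift and turn from the pose commanded when the call began, along the tool's axes at that moment; what a row does not reach only later rows make up. A row lasts 1/10 s, in which the tool goes at most 50 mm and 8.59 degrees, less where a joint would pass 70% of its speed; a pose out of reach is approached as far as the arm can. A call with a gripper value outside its range is refused whole. The fingers move at their own pace and stop on an object; the grip force is fixed at half the most. Time passes only in rows, so rows that repeat a pose let the fingers close. It gives the time, the measured TCP pose, the force and the opening at its end, in the units of the state.
- bot.get_obs(): the state, without advancing time (a new reading comes with each control period).
- bot.camera(name): name is "scene" or "top" or "wrist"; returns (picture, depth): 480x640x3 uint8, red, green, blue; 480x640 float32, mm along the optical axis (not along the pixel's ray), 0 where there is no reading.
- bot.camera_info(name): a dict with "vfov" (degrees; the focal length in pixels is half the picture's height over the tangent of half this angle, whatever the lens; pixels are square), "cx", "cy" (the principal point, pixels), "world_from_camera" (4x4, takes a point from camera to world coordinates). Camera axes: x right, y up, looking along -z (the intrinsics and any distortion apply to the point x, -y, -z); pixel columns grow to the right and rows downward; lengths in mm; the calibration is good to about 2 mm. A picture is of the moment at which its call begins: read the wrist's pose just before it. camera_info takes no time and is no camera call; for the wrist camera it gives the pose at the moment of the call.
- bot.sign_off(): hands the job in, once; it reports no verdict.
The state is a dict: "clock": time; "qpos": joint angles; "joint_vel": joint speeds; "tau": joint torques, N m; "eef_pos": TCP position; "tool_rot": TCP orientation; "wrist_force": force on the tool from outside, world axes, zero at the start; "ft_torque": the same for the moment, N m; "opening": finger opening in mm.
Only numpy, scipy, OpenCV 4.12 (cv2) and the standard library are available. Lean on these libraries where they do the work, as an engineer would, in place of code of your own. Each camera call takes 0.05 s, during which the arm holds its last target.

TASK

With the fingertips, push the dark chocolate tablet that lies in the middle of the white decorating jig flat against the jig's long rail, and then slide it along, keeping it against the rail, into the corner nest marked by the green disc until it is fully home against the end stop. Only push it: never lift it off the jig. Leave everything else where it is and finish with the robot clear.

Things in the scene. Friction and masses are not known exactly. Their poses are not given: they have to be found in the camera images.
- jig: Decorating jig, fixed to the bench. Origin: centre of its underside, on the bench. White bed 170 mm (its x) by 402 mm (its y), top 10 mm above the bench. Its x axis points across the bed to the blue rail, which runs along y: inner face at x = +65 mm, 20 mm thick, top 28 mm above the bench. At each end a blue end stop block: x = +5 to +65 mm, inner face at |y| = 165 mm, top as the rail's.
- nest_left (a point): Where the tablet's centre (half-way up) comes when fully home in the nest at the jig's +y end: jig frame (48, 133, 17) mm, axes as the jig's. A dark lip faces the rail there: inner face x = 27 mm, 12 mm thick, from the stop in to y = 134 mm, then flaring to x = 16 mm at y = 115 mm; top 22 mm above the bench. The seated tablet stands half out of the lip, so it can be pushed from behind.
- nest_right (a point): The same, mirrored, for the nest at the jig's -y end: jig frame (48, -133, 17) mm.
- tablet: Dark chocolate tablet, rigid, 34 mm (its x) by 64 mm (its y) by 14 mm high, about 40 g, six raised segments on top; loose, lying flat on the bed in the middle of the jig's length, its centre 50 to 90 mm from the rail, askew. Origin: centre of its underside. It slides with little force (under 1 N) and stops when no longer pushed. It goes home with its long side against the rail, either end first.
- disc_green: Green disc, 32 mm across, 5 mm thick, fixed on top of one of the two end stops: it marks the nest wanted. Origin: centre of its underside. Jig frame (35, +183 or -183, 28) mm.
- disc_orange: Orange disc of the same size on the other end stop: marks the nest not wanted.
- praline_white: Cream-white domed praline, 28 mm across, 19 mm high, standing on the bed near its free (-x) edge towards one end. Origin: centre of its underside. It is loose and must stay where it is.
- praline_milk: Milk-brown praline, 29 mm across, 17 mm high, standing on the bed near its free (-x) edge towards the other end. Origin: centre of its underside. It is loose and must stay where it is.
- pale_tablet: Cream-coloured tablet, 34 x 64 x 14 mm, on the bench beyond the jig. Origin: centre of its underside. It is loose and must stay where it is.
- nozzle: Steel piping nozzle, a cone 34 mm across and 45 mm high, on the bench beyond the jig. It is loose and must stay where it is.
- jar: Amber jar with a white cap, 60 mm across, 75 mm high, on the bench beyond the jig. It is loose and must stay where it is.
- spatula: Spatula lying on the bench to the right of the jig. It is loose and must stay where it is.
- dish: Steel bowl, 90 mm across, 40 mm high, on the bench to the left of the jig. It is loose and must stay where it is.
Mind the look-alikes: they are no part of the job. Of the things that look like the tablet, the smallest one is meant.

How it is judged (in metres and radians):
On the way, in this order (a step that is already met when the one before it is completed fails the run):
1. the tablet lies flat against the rail, before reaching a nest (x of tablet in the frame of jig above 0.0445 m and angle between the y axis of tablet and the y axis of jig, either way round below 0.08 rad and z of tablet in the frame of jig below 0.0125 m and y of tablet in the frame of jig between -0.115 and 0.115 m), for 0.1 s.
2. the tablet is home in the nest marked by the green disc (x of tablet in the frame of jig above 0.0445 m and angle between the y axis of tablet and the y axis of jig, either way round below 0.08 rad and z of tablet in the frame of jig below 0.0125 m and angle between tablet's own z axis and vertical below 0.06 rad and ((y of disc_green in the frame of jig above 0 m and y of tablet in the frame of jig above 0.1295 m) or (y of disc_green in the frame of jig below 0 m and y of tablet in the frame of jig below -0.1295 m))), for 0.2 s.
At the end, for the whole second after the job is handed in: The tablet lies flat on the bed at rest, its long side within 3.5 mm of the rail and parallel to it within 0.08 rad, its end within 3.5 mm of the end stop of the nest marked by the green disc (all of step 2 and linear speed of tablet below 0.02 m/s); the robot touches nothing.
It fails at once if the tablet is lifted off the bed (more than 8 mm) or tipped up (z of tablet in the frame of jig above 0.018 m or angle between tablet's own z axis and vertical above 0.4 rad).
It fails at once if the tablet travels towards a nest (its centre more than 85 mm from the middle of the jig) with its centre more than 10 mm out from where the rail would keep it (x of tablet in the frame of jig below 0.038 m and (y of tablet in the frame of jig above 0.085 m or y of tablet in the frame of jig below -0.085 m)).
It fails at once if a bystander is moved by more than 15 mm (distance of any of praline_white, praline_milk, pale_tablet, nozzle, jar, spatula, dish from where it was at the start of the episode above 0.015 m).
It also fails if it takes over 43 s, if anything falls off the work surface, if the arm or the gripper's body presses on something with over 40 N, if the wrist force passes 120 N, or if a joint passes its speed limit or range.

## Working session

There is one attempt and no reset: what is moved stays moved. The work goes in short steps, Python scripts to look and compute and a tool call to move; the robot and the scene stay as the last step left them, time stands still between calls to the robot, and variables do not carry over. Pictures are saved under pics/ and viewed, and the job is handed in when it is done.

Besides the shell and the picture viewer there is one more tool, called after "Request:" by a JSON object that holds its "fn" and its "kwargs". step_arm: Moves the arm, as the interface text tells. Its arguments: {"type":"object","properties":{"steps":{"type":"array"}},"required":["steps"]}

```bash
ls; mkdir -p pics; python3 - <<'E'
from bench import bot
import cv2,numpy as np,pickle
o=bot.get_obs(); print({k:np.round(v,3) for k,v in o.items()})
for n in ("top","scene"):
    i=bot.camera_info(n); p,d=bot.camera(n); print(n,i)
    cv2.imwrite(f"pics/{n}0.png",p[:,:,::-1]); np.savez(f"pics/{n}0.npz",p=p,d=d,**{k:np.array(v) for k,v in i.items() if not isinstance(v,str)})
E
```

```text
pics
{'clock': np.float64(0.0), 'qpos': array([-1.245,  0.468, -0.012,  1.604,  0.006,  1.071, -0.056]), 'joint_vel': array([-0.001, -0.002,  0.   , -0.001,  0.   , -0.   , -0.001]), 'tau': array([-1.0000e-03, -5.2057e+01, -1.3000e-02, -2.4374e+01, -5.7000e-02,
        1.7000e-02,  0.0000e+00]), 'eef_pos': array([234.209, 605.782, 227.681]), 'tool_rot': array([[-0.   ,  0.361,  0.933],
       [-0.002,  0.933, -0.361],
       [-1.   , -0.002,  0.   ]]), 'wrist_force': array([0.725, 0.075, 0.189]), 'ft_torque': array([0.008, 0.038, 0.084]), 'opening': np.float64(91.72)}
top {'vfov': 48.20160663097674, 'cx': 318.8713432036639, 'cy': 236.49429592360664, 'world_from_camera': array([[ 1.47319456e-02,  9.84139051e-01, -1.76786022e-01,
         3.40055846e+02],
       [-9.99884784e-01,  1.38527593e-02, -6.20641161e-03,
        -7.06773314e+00],
       [-3.65899781e-03,  1.76857086e-01,  9.84229741e-01,
         1.26435765e+03],
       [ 0.00000000e+00,  0.00000000e+00,  0.00000000e+00,
         1.00000000e+00]])}
scene {'vfov': 53.72717681735462, 'cx': 327.22672282718355, 'cy': 238.78822805535464, 'world_from_camera': array([[-8.74763271e-01, -3.53993286e-01,  3.30874559e-01,
         8.85661084e+02],
       [ 4.84441379e-01, -6.24429896e-01,  6.12702093e-01,
         5.77244828e+02],
       [-1.02844609e-02,  6.96258614e-01,  7.17717334e-01,
         7.32275602e+02],
       [ 0.00000000e+00,  0.00000000e+00,  0.00000000e+00,
         1.00000000e+00]])}
```

View pics/top0.png

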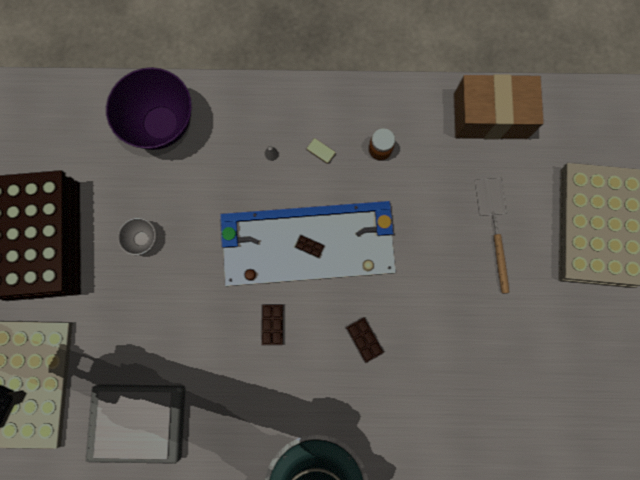

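View pics/scene0.png

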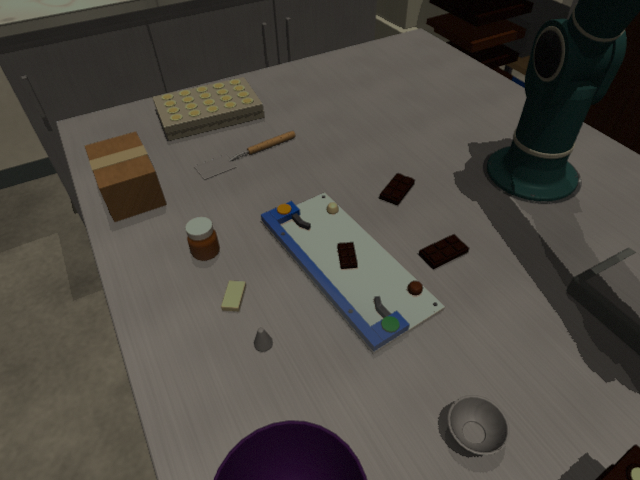

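The top view shows three dark tablets: (310,246) on the white jig, and (273,324) and (364,340) on the bench, both visibly larger. The one on the jig is the smallest and lies in the middle of the bed, so it fits the description. The green disc is at (229,233), at the jig's left end; the orange one is at (384,221). I'll confirm in an enlarged crop.

```bash
python3 - <<'E'
import cv2
a=cv2.imread("pics/top0.png")
c=a[195:300,210:405]; cv2.imwrite("pics/top0c.png",cv2.resize(c,None,fx=4,fy=4,interpolation=cv2.INTER_CUBIC))
E
```

```text
(no output)
```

View pics/top0c.png

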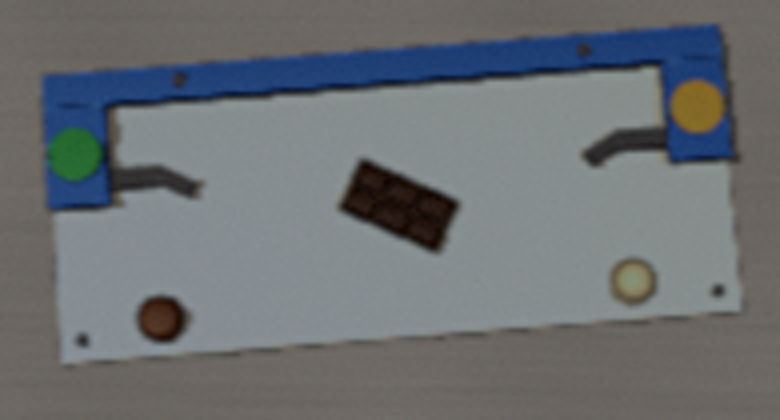

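```bash
cat > h.py <<'E'
import numpy as np,cv2
def ray(i,u,v,z):
    f=240/np.tan(np.radians(i['vfov'])/2); T=i['world_from_camera']
    d=T[:3,:3]@np.array([(u-i['cx'])/f,-(v-i['cy'])/f,-1.]); o=T[:3,3]
    return (o+d*(z-o[2])/d[2])
def fit2(J,W):
    J=np.array(J,float);W=np.array(W,float)
    a=J-J.mean(0);b=W-W.mean(0)
    th=np.arctan2((a[:,0]*b[:,1]-a[:,1]*b[:,0]).sum(),(a*b).sum())
    R=np.array([[np.cos(th),-np.sin(th)],[np.sin(th),np.cos(th)]]); t=W.mean(0)-R@J.mean(0)
    print("th",th,"t",t,"res\n",np.round(W-(J@R.T+t),1)); return R,t,th
E
python3 - <<'E'
from h import *
z=dict(np.load("pics/top0.npz"))
c=lambda u,v:((u+.5)/4-.5+210,(v+.5)/4-.5+195)
pts=[((62,363),10,(-85,201)),((741,311),10,(-85,-201)),((42,75),28,(85,201)),((719,26),28,(85,-201)),((75,153),33,(35,183)),((697,106),33,(35,-183)),((662,67),28,(65,-165))]
W=[ray(z,*c(*p),h)[:2] for p,h,_ in pts]
R,t,th=fit2([j for *_,j in pts],W)
for n,pp,h in [("tab",[(362,160),(459,206),(439,252),(340,207)],24),("milk",[(162,318)],20),("white",[(633,281)],20),("lip",[(110,180),(160,180),(197,188)],22)]:
    w=np.array([ray(z,*c(*p),h)[:2] for p in pp]); j=(w-t)@R
    print(n,np.round(w.mean(0),1),np.round(j,1).tolist(),np.round(j.mean(0),1))
    if n=="tab":
        e=np.roll(j,-1,0)-j; print(np.linalg.norm(e,axis=1),np.degrees(np.arctan2(e[:,1],e[:,0])))
E
```

```text
th 0.08813400289578677 t [547.77274164  27.40952404] res
 [[ 0.7 -1.8]
 [ 1.6  1.6]
 [-0.4 -0.4]
 [-0.6  0.4]
 [ 0.3 -0.6]
 [ 1.2  0.8]
 [-2.8  0.1]]
tab [539.5  22.1] [[20.4, 15.7], [-11.1, -39.0], [-37.4, -25.4], [-6.6, 30.5]] [-8.7 -4.6]
[63.20718806 29.57561413 63.76641556 30.71550961] [-119.90695186  152.46775603   61.13345322  -28.64448127]
milk [472.3 159.5] [[-63.5, 138.2]] [-63.5 138.2]
white [ 497.9 -114.6] [[-62.2, -137.0]] [ -62.2 -137. ]
lip [551.8 166. ] [[19.8, 164.4], [17.6, 135.0], [11.2, 113.6]] [ 16.2 137.7]
```

```bash
cat >> h.py <<'E'
TH=0.08813;RJ=np.array([[np.cos(TH),-np.sin(TH)],[np.sin(TH),np.cos(TH)]]);TJ=np.array([547.8,27.4])
def w2j(p): return (np.array(p)[:2]-TJ)@RJ
def j2w(p): return RJ@np.array(p)+TJ
def goto(o,x,y,z):
    R=np.array(o['tool_rot']); d=np.array([*j2w((x,y)),z])-np.array(o['eef_pos'])
    a=np.degrees(np.arctan2(R[1,1],R[0,1]))
    print("jig tcp",np.round(w2j(o['eef_pos']),1),"z",np.round(o['eef_pos'][2],1),"F",np.round(o['wrist_force'],2),"op",o['opening'],"t",o['clock'])
    print("shift tool mm",np.round(R.T@d,1),"turn deg",round(a-90-np.degrees(TH),2))
E
python3 -c "
from h import *
from bench import bot
goto(bot.get_obs(),-65,-5,228)"
```

```text
jig tcp [-261.5  603.8] z 227.7 F [-0.42  0.84 -1.02] op 92.09628968268636 t 0.1
shift tool mm [   0.5 -459.6  444.9] turn deg -26.18
```

Request:
{"fn": "step_arm", "kwargs": {"steps": [[[0,-0.023,0.022],-2,-0.4],[[0,-0.05,0.05],-4,-0.4],[[0,-0.08,0.08],-6,-0.4],[[0,-0.11,0.11],-8,-0.4],[[0,-0.14,0.14],-10,-0.4],[[0,-0.17,0.17],-12,-0.4],[[0,-0.2,0.2],-14,-0.4],[[0,-0.23,0.23],-16,-0.4],[[0,-0.26,0.26],-18,-0.4],[[0,-0.29,0.285],-20,-0.4],[[0,-0.32,0.31],-22,-0.4],[[0,-0.35,0.34],-24,-0.4],[[0,-0.38,0.37],-26.2,-0.4],[[0,-0.41,0.4],-26.2,-0.4],[[0,-0.435,0.425],-26.2,-0.4],[[0,-0.453,0.44],-26.2,-0.4],[[0,-0.46,0.445],-26.2,-0.4],[[0,-0.46,0.445],-26.2,-0.4],[[0,-0.46,0.445],-26.2,-0.4]]}}

```text
clock: 2.0
eef_pos: [483.1, 18.1, 228.4]
tool_rot: [[-0.001, -0.09, 0.996], [0.001, 0.996, 0.09], [-1.0, 0.001, -0.001]]
wrist_force: [0.2, 0.6, -0.3]
opening: 27.5
```

```bash
python3 - <<'E'
from h import *
from bench import bot
o=bot.get_obs(); i=bot.camera_info("wrist"); p,d=bot.camera("wrist"); print(i['vfov'],i['cx'],i['cy'])
cv2.imwrite("pics/w1.png",p[:,:,::-1]); np.savez("pics/w1.npz",p=p,d=d,**i)
goto(o,-65,-5,100)
E
```

```text
59.57306107054436 323.02475497007265 239.75337213974382
jig tcp [-65.3  -3.6] z 228.4 F [ 0.23  0.61 -0.29] op 27.53554261476841 t 2.0
shift tool mm [128.4  -1.5   0.4] turn deg 0.1
```

View pics/w1.png

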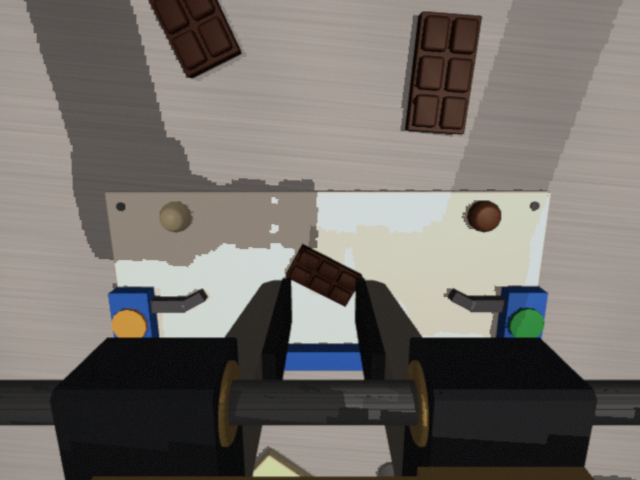

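```bash
python3 - <<'E'
from h import *
z=dict(np.load("pics/w1.npz"))
cv2.imwrite("pics/w1c.png",cv2.resize(z['p'][180:360,90:570,::-1],(800,300)))
pts=[((107,192),10,(-85,-201)),((549,192),10,(-85,201)),((129,325),33,(35,-183)),((527,323),33,(35,183)),((286,343),28,(65,None)),((362,344),28,(65,None))]
W=[ray(z,*p,h)[:2] for p,h,_ in pts]
R,t,th=fit2([q[2] for q in pts[:4]],W[:4])
for p in W[4:]: print("rail",(p-t)@R, w2j(p))
for n,pp,h in [("tab",[(305,245),(361,276),(347,305),(287,273)],24),("milk",[(484,216)],18),("white",[(176,216)],18)]:
    w=np.array([ray(z,*p,h)[:2] for p in pp]); j=(w-t)@R
    print(n,np.round(j,1).tolist(),np.round(j.mean(0),1), np.round([w2j(q) for q in w],1).tolist())
    if n=="tab": e=np.roll(j,-1,0)-j; print(np.linalg.norm(e,axis=1),np.degrees(np.arctan2(e[:,1],e[:,0])))
E
```

```text
th 0.09099669091910302 t [550.4054663   28.44291177] res
 [[ 0.2  2.6]
 [ 1.5 -2.2]
 [-0.3  0.2]
 [-1.4 -0.6]]
rail [ 56.09753365 -39.63202428] [ 58.89806329 -38.66150569]
rail [57.32293206 32.05140358] [59.91796271 33.02514046]
tab [[-38.7, -20.6], [-9.2, 30.0], [19.3, 17.6], [-12.3, -37.4]] [-10.2  -2.6] [[-35.9, -19.9], [-6.6, 30.8], [22.0, 18.5], [-9.5, -36.6]]
[58.63437033 31.10359072 63.42644398 31.26939221] [  59.82854604  -23.50581081 -119.85189669  147.6645424 ]
milk [[-63.5, 139.2]] [-63.5 139.2] [[-61.2, 139.8]]
white [[-64.1, -135.6]] [ -64.1 -135.6] [[-61.0, -135.0]]
```

View pics/w1c.png

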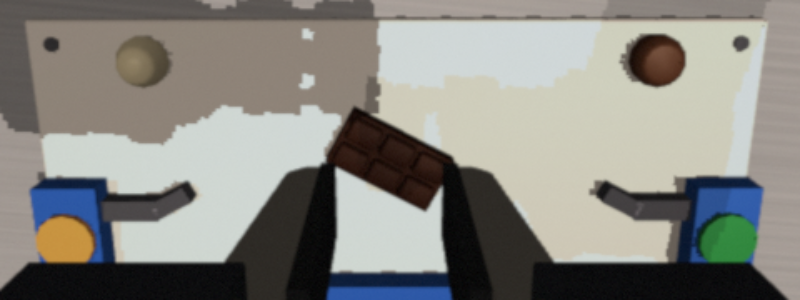

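Request:
{"fn": "step_arm", "kwargs": {"steps": [[[0.03,-0.0015,0],0,-0.4],[[0.07,-0.0015,0],0,-0.4],[[0.11,-0.0015,0],0,-0.4],[[0.145,-0.0015,0],0,-0.4],[[0.17,-0.0015,0],0,-0.4],[[0.185,-0.0015,0],0,-0.4],[[0.195,-0.0015,0],0,-0.4],[[0.199,-0.0015,0],0,-0.4],[[0.2,-0.0015,0],0,-0.4],[[0.2,-0.0015,0],0,-0.4]]}}

```text
clock: 3.05
eef_pos: [484.2, 15.6, 29.2]
tool_rot: [[0.001, -0.089, 0.996], [0.0, 0.996, 0.089], [-1.0, 0.0, 0.001]]
wrist_force: [0.6, -1.2, 0.6]
opening: 27.5
```

```bash
sed -i 's/^TH=0.08813/TH=0.0892/; s/TJ=np.array(\[547.8,27.4\])/TJ=np.array([548.8,27.9])/' h.py; python3 -c "
from h import *
from bench import bot
goto(bot.get_obs(),21,-5,28)"
```

```text
jig tcp [-65.4  -6.5] z 29.2 F [ 0.58 -1.2   0.58] op 27.46352397968551 t 3.05
shift tool mm [ 1.3  1.5 86.4] turn deg -0.02
```

Request:
{"fn": "step_arm", "kwargs": {"steps": [[[0.001,0.001,0.005],0,-0.4],[[0.001,0.001,0.01],0,-0.4],[[0.001,0.001,0.014],0,-0.4],[[0.001,0.001,0.018],0,-0.4],[[0.001,0.001,0.022],0,-0.4],[[0.001,0.001,0.026],0,-0.4],[[0.001,0.001,0.03],0,-0.4],[[0.001,0.001,0.034],0,-0.4],[[0.001,0.001,0.038],0,-0.4],[[0.001,0.001,0.042],0,-0.4],[[0.001,0.001,0.046],0,-0.4],[[0.001,0.001,0.05],0,-0.4],[[0.001,0.001,0.054],0,-0.4],[[0.001,0.001,0.058],0,-0.4],[[0.001,0.001,0.062],0,-0.4],[[0.001,0.001,0.066],0,-0.4],[[0.001,0.001,0.07],0,-0.4]]}}

```text
clock: 4.75
eef_pos: [553.7, 22.5, 27.6]
tool_rot: [[0.0, -0.088, 0.996], [-0.0, 0.996, 0.088], [-1.0, -0.0, 0.0]]
wrist_force: [0.2, -0.4, -0.3]
opening: 27.7
```

```bash
python3 - <<'E'
from h import *
from bench import bot
o=bot.get_obs(); i=bot.camera_info("wrist"); p,d=bot.camera("wrist")
cv2.imwrite("pics/w2.png",p[:,:,::-1]); np.savez("pics/w2.npz",p=p,d=d,**i)
p,d=bot.camera("top"); cv2.imwrite("pics/t2.png",cv2.resize(p[190:300,210:405,::-1],None,fx=4,fy=4))
goto(o,21,-5,28)
E
```

```text
jig tcp [ 4.4 -5.8] z 27.6 F [ 0.22 -0.37 -0.35] op 27.658458638167826 t 4.75
shift tool mm [-0.4  0.8 16.6] turn deg -0.04
```

View pics/w2.png

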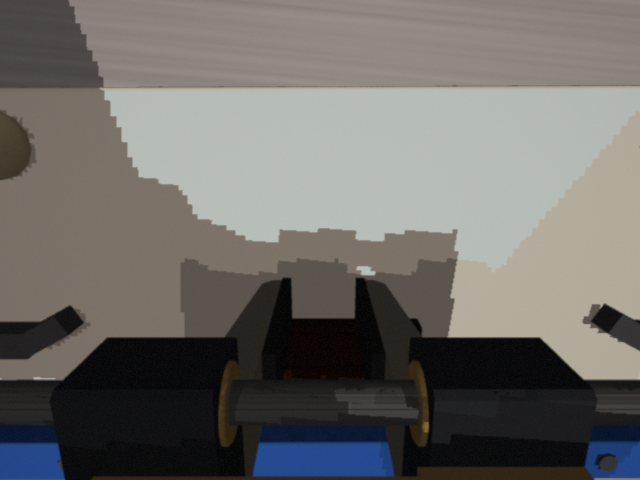

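View pics/t2.png

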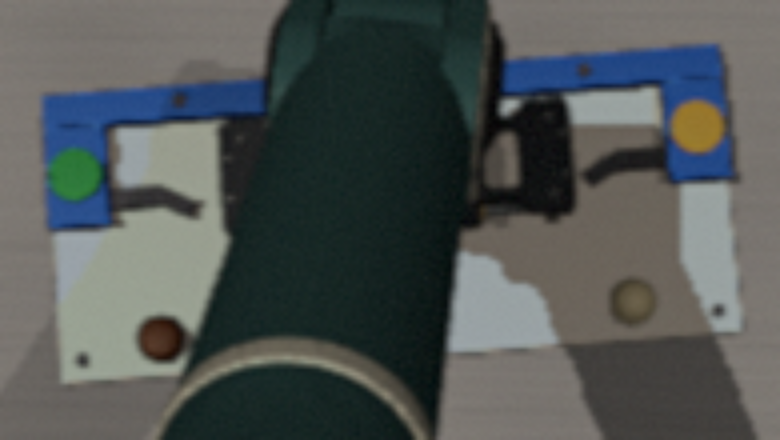

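The wrist view shows the tablet's back edge level at row 319 between the fingers, and its left-end corner showing past the right-hand finger at (415,325), so it has turned flush to the fingers. I'll push on to the rail.

Request:
{"fn": "step_arm", "kwargs": {"steps": [[[0,0.001,0.004],0,-0.4],[[0,0.001,0.008],0,-0.4],[[0,0.001,0.011],0,-0.4],[[0,0.001,0.013],0,-0.4],[[0,0.001,0.015],0,-0.4],[[0,0.001,0.016],0,-0.4]]}}

```text
clock: 5.45
eef_pos: [569.4, 24.9, 27.6]
tool_rot: [[0.0, -0.088, 0.996], [-0.0, 0.996, 0.088], [-1.0, -0.0, 0.0]]
wrist_force: [0.1, 0.1, 0.3]
opening: 27.4
```

```bash
python3 - <<'E'
from h import *
from bench import bot
goto(bot.get_obs(),23,-5,28)
E
```

```text
jig tcp [20.2 -4.8] z 27.6 F [0.08 0.11 0.31] op 27.428546008128368 t 5.45
shift tool mm [-0.4 -0.2  2.8] turn deg -0.04
```

Request:
{"fn": "step_arm", "kwargs": {"steps": [[[0,0,0.001],0,-0.4],[[0,0,0.002],0,-0.4],[[0,0,0.003],0,-0.4],[[0,0,0.003],0,-0.4]]}}

```text
clock: 5.85
eef_pos: [571.3, 25.0, 27.4]
tool_rot: [[-0.002, -0.088, 0.996], [-0.0, 0.996, 0.088], [-1.0, 0.0, -0.002]]
wrist_force: [-3.1, 0.3, 1.8]
opening: 27.6
```

Request:
{"fn": "step_arm", "kwargs": {"steps": [[[0,0,0.001],0,-0.4],[[0,0,0.002],0,-0.4],[[0,0,0.002],0,-0.4]]}}

```text
clock: 6.15
eef_pos: [571.4, 25.0, 27.2]
tool_rot: [[-0.006, -0.088, 0.996], [-0.0, 0.996, 0.088], [-1.0, 0.0, -0.006]]
wrist_force: [-7.3, -0.3, 6.4]
opening: 27.5
```

```bash
python3 - <<'E'
from h import *
from bench import bot
goto(bot.get_obs(),23,-5,28)
E
```

```text
jig tcp [22.3 -4.9] z 27.2 F [-7.35 -0.35  6.37] op 27.52785492153143 t 6.15
shift tool mm [-0.8 -0.1  0.7] turn deg -0.05
```

Stalled at the rail (7 N, no further travel). Backing off, then up to look.

Request:
{"fn": "step_arm", "kwargs": {"steps": [[[0,0,-0.003],0,-0.4],[[0,0,-0.012],0,-0.4],[[0,0,-0.025],0,-0.4],[[-0.02,0,-0.04],0,-0.4],[[-0.05,0,-0.065],0,-0.6],[[-0.09,-0.01,-0.08],0,-0.8],[[-0.13,-0.02,-0.09],0,-1],[[-0.16,-0.03,-0.09],0,-1],[[-0.175,-0.04,-0.09],0,-1],[[-0.18,-0.04,-0.09],0,-1],[[-0.18,-0.04,-0.09],0,-1]]}}

```text
clock: 7.25
eef_pos: [488.3, -22.2, 208.0]
tool_rot: [[0.002, -0.088, 0.996], [0.001, 0.996, 0.088], [-1.0, 0.0, 0.002]]
wrist_force: [-0.3, 0.0, -0.6]
opening: 0.4
```

```bash
python3 - <<'E'
from h import *
from bench import bot
o=bot.get_obs(); i=bot.camera_info("wrist"); p,d=bot.camera("wrist")
cv2.imwrite("pics/w3.png",p[:,:,::-1]); np.savez("pics/w3.npz",p=p,d=d,**i)
goto(o,48,-70,80)
E
```

```text
jig tcp [-64.7 -44.5] z 208.0 F [-0.34  0.04 -0.65] op 0.39989711839845565 t 7.25
shift tool mm [128.2 -25.5 112.5] turn deg -0.06
```

View pics/w3.png

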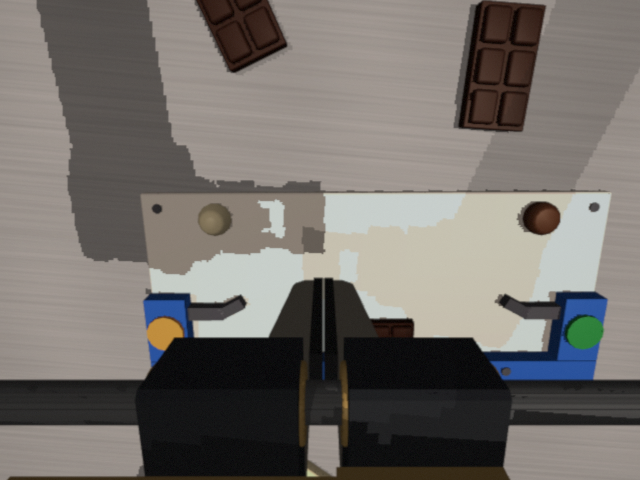

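```bash
python3 - <<'E'
from h import *
from bench import bot
z=dict(np.load("pics/w3.npz"))
for p in [(413,320),(374,320),(413,336)]: print(w2j(ray(z,*p,24)))
for p in [(585,333,33),(165,333,33),(551,352,10)]: print(w2j(ray(z,*p)))
p,d=bot.camera("top"); cv2.imwrite("pics/t3.png",cv2.resize(p[190:300,210:405,::-1],None,fx=4,fy=4))
E
```

```text
[28.69164213 34.76492015]
[28.6133164  0.186733 ]
[44.34754112 35.60825856]
[ 37.02330583 183.17737712]
[  36.18313492 -182.54268412]
[ 68.75697203 170.07551621]
```

View pics/t3.png

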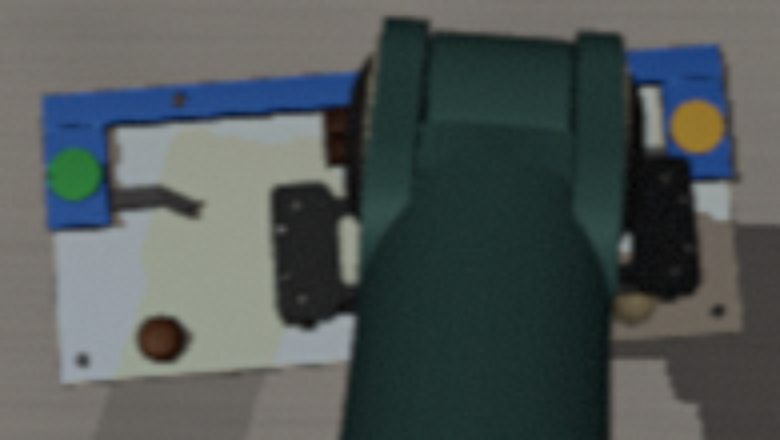

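The top view shows the tablet's far side flush against the rail at (340,130) in the crop. Its left end measures jig y ≈ +35, so its right end is at ≈ -29. Next I'll come down behind that end with the fingers closed.

Request:
{"fn": "step_arm", "kwargs": {"steps": [[[0,-0.004,0.02],0,-1],[[0.01,-0.01,0.05],0,-1],[[0.03,-0.016,0.08],0,-1],[[0.05,-0.02,0.1],0,-1],[[0.08,-0.021,0.11],0,-1],[[0.11,-0.021,0.1115],0,-1],[[0.128,-0.021,0.1115],0,-1],[[0.128,-0.021,0.1115],0,-1],[[0.128,-0.021,0.1115],0,-1]]}}

```text
clock: 8.25
eef_pos: [600.4, -33.3, 78.6]
tool_rot: [[-0.002, -0.089, 0.996], [-0.0, 0.996, 0.089], [-1.0, -0.0, -0.002]]
wrist_force: [0.4, 0.3, 0.7]
opening: 0.5
```

```bash
python3 - <<'E'
from h import *
from bench import bot
o=bot.get_obs(); i=bot.camera_info("wrist"); p,d=bot.camera("wrist")
cv2.imwrite("pics/w4.png",p[:,:,::-1]); np.savez("pics/w4.npz",p=p,d=d,**i)
goto(o,47,-66,27.6)
E
```

```text
jig tcp [ 45.9 -65.5] z 78.6 F [0.38 0.31 0.74] op 0.4732150959569813 t 8.25
shift tool mm [51.  -0.5  1.2] turn deg -0.02
```

View pics/w4.png

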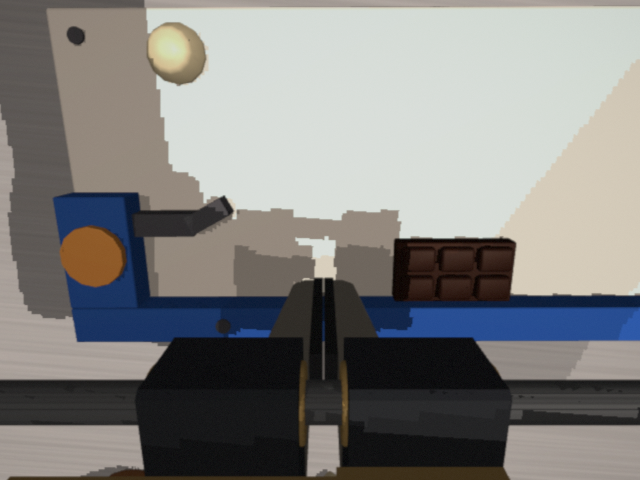

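The tablet lies parallel to the rail and touches it, spanning columns 393–514 with its back edge level at row 240. The fingertips are clear of it on the left, so I'll descend.

Request:
{"fn": "step_arm", "kwargs": {"steps": [[[0.015,-0.0005,0.001],0,-1],[[0.03,-0.0005,0.001],0,-1],[[0.042,-0.0005,0.001],0,-1],[[0.049,-0.0005,0.001],0,-1],[[0.051,-0.0005,0.001],0,-1],[[0.051,-0.0005,0.001],0,-1]]}}

```text
clock: 8.9
eef_pos: [601.8, -34.1, 28.2]
tool_rot: [[-0.001, -0.088, 0.996], [-0.0, 0.996, 0.088], [-1.0, -0.0, -0.001]]
wrist_force: [-0.2, 0.3, 0.5]
opening: 0.5
```

```bash
python3 - <<'E'
from h import *
from bench import bot
goto(bot.get_obs(),47.5,83,27.6)
z=dict(np.load("pics/w4.npz"))
for p in [(394,239),(512,239),(393,300)]: print(w2j(ray(z,*p,24)))
E
```

```text
jig tcp [ 47.3 -66.5] z 28.2 F [-0.15  0.35  0.49] op 0.5111116494044495 t 8.9
shift tool mm [6.000e-01 1.495e+02 1.000e-01] turn deg -0.05
[ 30.18981104 -28.9744202 ]
[30.27387704 32.54752762]
[ 64.38298554 -28.07896276]
```

Request:
{"fn": "step_arm", "kwargs": {"steps": [[[0,0.006,0],0,-1],[[0,0.012,0],0,-1],[[0,0.017,0],0,-1],[[0,0.022,0],0,-1],[[0,0.027,0],0,-1],[[0,0.032,0],0,-1],[[0,0.037,0],0,-1],[[0,0.042,0],0,-1],[[0,0.047,0],0,-1],[[0,0.052,0.0005],0,-1],[[0,0.057,0.0005],0,-1],[[0,0.062,0.0005],0,-1],[[0,0.067,0.001],0,-1],[[0,0.072,0.001],0,-1]]}}

```text
clock: 10.3
eef_pos: [596.6, 38.3, 28.6]
tool_rot: [[-0.0, -0.088, 0.996], [0.0, 0.996, 0.088], [-1.0, 0.0, -0.0]]
wrist_force: [0.1, -0.5, -0.7]
opening: -0.0
```

```bash
python3 - <<'E'
from h import *
from bench import bot
o=bot.get_obs(); i=bot.camera_info("wrist"); p,d=bot.camera("wrist")
cv2.imwrite("pics/w5.png",p[:,:,::-1]); np.savez("pics/w5.npz",p=p,d=d,**i)
goto(o,48,83,27.6)
E
```

```text
jig tcp [48.6  6.1] z 28.6 F [ 0.13 -0.48 -0.75] op -0.041539038787509495 t 10.3
shift tool mm [ 1.  76.9 -0.6] turn deg -0.05
```

View pics/w5.png

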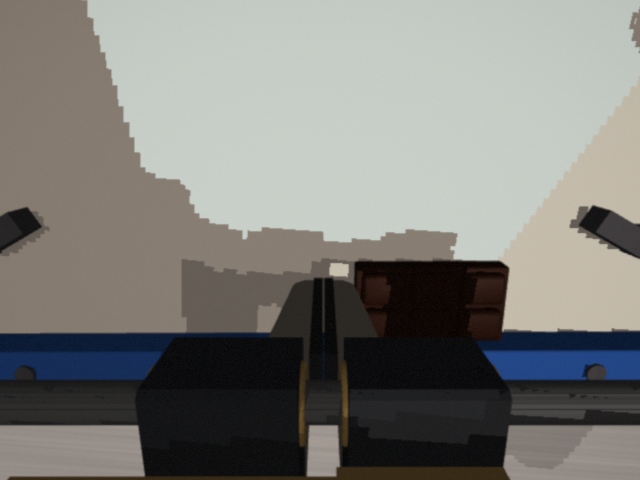

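```bash
python3 - <<'E'
from h import *
z=dict(np.load("pics/w5.npz"))
for p in [(356,262),(506,262),(503,339)]: print(w2j(ray(z,*p,24)))
for p in [(586,207),(607,240)]: print(w2j(ray(z,*p,22)))
for p in [(100,348),(550,348)]: print(w2j(ray(z,*p,28)))
for p in [(100,333),(550,332)]: print(w2j(ray(z,*p,10)),'b')
E
```

```text
[29.25584595 18.9088573 ]
[29.36356897 79.45822121]
[63.7053978 81.9913563]
[  7.27650265 109.42778854]
[ 20.77727987 120.05124438]
[ 65.38038138 -87.36727245]
[ 65.73360201 100.1411654 ]
[ 67.84872662 -96.95262755] b
[ 67.72873816 109.83877357] b
```

Still flush: back edge level at row 262, jig x ≈ 29.3 along its length. I'll keep pushing.

Request:
{"fn": "step_arm", "kwargs": {"steps": [[[0.0005,0.005,0],0,-1],[[0.001,0.01,0],0,-1],[[0.001,0.015,0],0,-1],[[0.001,0.02,0],0,-1],[[0.001,0.025,0],0,-1],[[0.001,0.03,0],0,-1],[[0.001,0.035,0],0,-1],[[0.001,0.04,0],0,-1],[[0.001,0.044,0],0,-1],[[0.001,0.048,0],0,-1],[[0.001,0.052,0],0,-1],[[0.001,0.056,0],0,-1],[[0.001,0.06,0],0,-1],[[0.001,0.064,0],0,-1],[[0.001,0.068,0],0,-1]]}}

```text
clock: 11.85
eef_pos: [590.6, 105.9, 27.6]
tool_rot: [[-0.0, -0.088, 0.996], [0.0, 0.996, 0.088], [-1.0, 0.0, -0.0]]
wrist_force: [0.4, -0.1, 0.2]
opening: 0.3
```

```bash
python3 - <<'E'
from h import *
from bench import bot
o=bot.get_obs(); i=bot.camera_info("wrist"); p,d=bot.camera("wrist")
cv2.imwrite("pics/w6.png",p[:,:,::-1]); np.savez("pics/w6.npz",p=p,d=d,**i)
goto(o,48,89,27.6)
E
```

```text
jig tcp [48.6 74. ] z 27.6 F [ 0.39 -0.13  0.24] op 0.3497194370017418 t 11.85
shift tool mm [-0.  15.  -0.6] turn deg -0.05
```

View pics/w6.png

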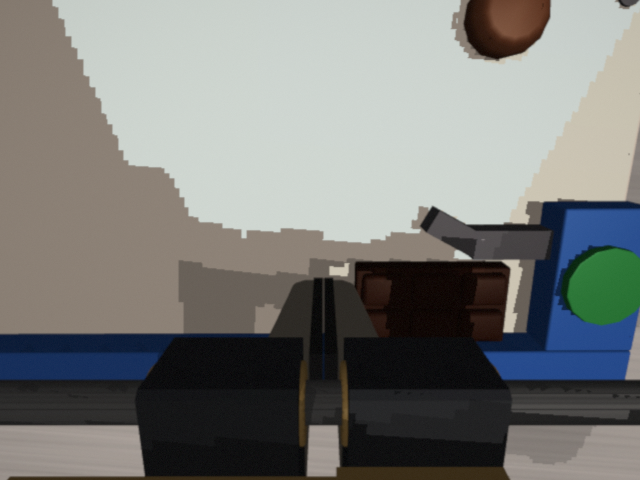

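The tablet has entered behind the lip and is parallel to the rail (edge level at row 262). Its front end is at column 507 and the stop face at about column 537, so about 15 mm remains. Now the last stretch, slowly.

Request:
{"fn": "step_arm", "kwargs": {"steps": [[[0,0.003,0],0,-1],[[0,0.006,0],0,-1],[[0,0.008,0],0,-1],[[0,0.01,0],0,-1],[[0,0.012,0],0,-1],[[0,0.013,0],0,-1],[[0,0.014,0],0,-1],[[0,0.015,0],0,-1],[[0,0.015,0],0,-1]]}}

```text
clock: 12.8
eef_pos: [589.3, 119.9, 27.6]
tool_rot: [[-0.0, -0.088, 0.996], [-0.001, 0.996, 0.088], [-1.0, -0.001, -0.0]]
wrist_force: [-0.6, -0.9, 0.5]
opening: 0.5
```

Request:
{"fn": "step_arm", "kwargs": {"steps": [[[0,0.001,0],0,-1],[[0,0.002,0],0,-1],[[0,0.003,0],0,-1],[[0,0.003,0],0,-1]]}}

```text
clock: 13.2
eef_pos: [589.3, 120.1, 27.6]
tool_rot: [[0.0, -0.086, 0.996], [-0.003, 0.996, 0.086], [-1.0, -0.003, -0.0]]
wrist_force: [0.2, -7.7, 1.6]
opening: 0.1
```

```bash
python3 - <<'E'
from h import *
from bench import bot
o=bot.get_obs(); goto(o,48,89,27.6)
E
```

```text
jig tcp [48.6 88.3] z 27.6 F [ 0.23 -7.71  1.57] op 0.11550449881678768 t 13.2
shift tool mm [ 0.   0.7 -0.6] turn deg -0.16
```

It stalls with 7.7 N in -y at TCP y 88.3, where 89 was expected at home. Backing off and looking.

Request:
{"fn": "step_arm", "kwargs": {"steps": [[[0,-0.004,0],0,-1],[[0,-0.012,0],0,-1],[[0,-0.025,0],0,-1],[[-0.02,-0.03,0],0,-1],[[-0.05,-0.03,0],0,-1],[[-0.09,-0.03,0],0,-1],[[-0.12,-0.03,-0.01],0,-1],[[-0.13,-0.03,-0.02],0,-1],[[-0.13,-0.03,-0.02],0,-1]]}}

```text
clock: 14.1
eef_pos: [571.4, 91.6, 158.8]
tool_rot: [[0.002, -0.088, 0.996], [0.001, 0.996, 0.088], [-1.0, 0.001, 0.002]]
wrist_force: [0.4, -0.6, -0.1]
opening: 0.9
```

```bash
python3 - <<'E'
from h import *
from bench import bot
o=bot.get_obs(); i=bot.camera_info("wrist"); p,d=bot.camera("wrist")
cv2.imwrite("pics/w7.png",p[:,:,::-1]); np.savez("pics/w7.npz",p=p,d=d,**i)
cv2.imwrite("pics/w7c.png",cv2.resize(p[190:390,340:640,::-1],None,fx=2.6,fy=2.6,interpolation=cv2.INTER_CUBIC))
goto(o,48,89,27.6)
E
```

```text
jig tcp [28.2 61.4] z 158.8 F [ 0.45 -0.61 -0.13] op 0.8620785222156024 t 14.1
shift tool mm [131.3  27.4  19.5] turn deg -0.06
```

View pics/w7.png

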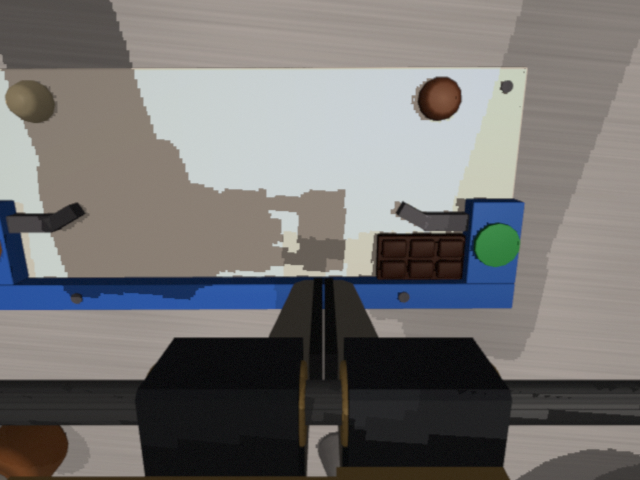

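View pics/w7c.png

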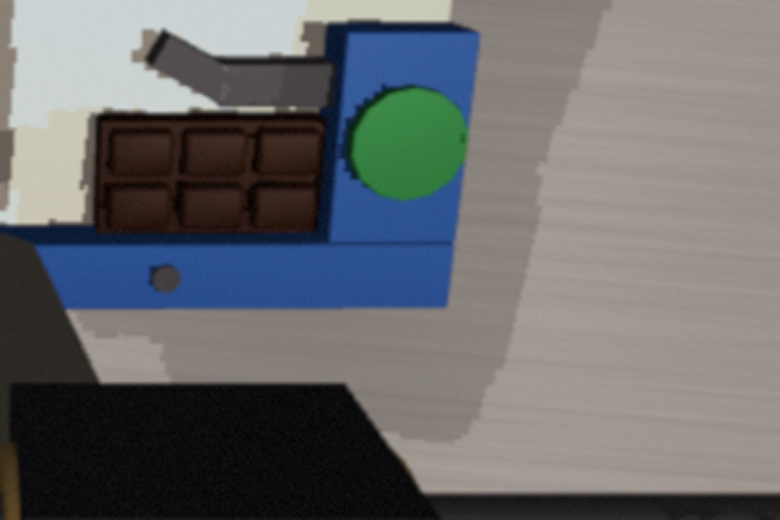

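```bash
python3 - <<'E'
from h import *
z=dict(np.load("pics/w7.npz"))
c=lambda u,v:((u+.5)/2.6-.5+340,(v+.5)/2.6-.5+190)
for p in [(97,115),(325,115),(94,229)]: print("tab",w2j(ray(z,*c(*p),24)))
for n,p,h in [("disc",(408,142),33),("stop inner top",(348,30),28),("stop/rail corner top",(330,242),28),("rail",(100,246),28)]: print(n,w2j(ray(z,*c(*p),h)))
E
```

```text
tab [30.3372638  99.79803606]
tab [ 30.48360165 162.70218301]
tab [63.70227426 99.99738586]
disc [ 35.74078305 182.54766904]
stop inner top [  6.10530933 165.43006269]
stop/rail corner top [ 66.26796108 165.86548177]
rail [ 67.30201422 101.30157668]
```

The pictures agree with the force reading: the tablet is tight against the rail and stop beside the green disc. Its edges measure x ≈ 30–64 and y ≈ 100–163 in the jig frame, both pralines are in place, and the robot is clear.

```bash
python3 -c "
from bench import bot
print(bot.sign_off(), bot.get_obs()['clock'])"
```

```text
the job is handed in; nothing more can be done
the job is handed in; nothing more can be done
```

I pushed the small dark tablet flat against the rail with two fingertips. I then slid it along the rail with the closed fingertips into the nest by the green disc (jig +y end), and handed the job in at about 14 s. No verdict is reported.

- **Against the rail:** the push stalled at about 7 N. The wrist pictures showed the tablet parallel to the rail there, and still parallel twice on the way to the nest.
- **Home in the nest:** the last push stalled at 7.7 N within 1 mm of the expected position. The final picture shows the tablet tight against rail and stop, with edges at jig x ≈ 30–64 and y ≈ 100–163 mm.
- **Bystanders:** both pralines looked untouched in the last picture. I did not measure the other bystanders again at the end, but the arm went nowhere near them at low height.
- **Robot:** it finished clear, with its TCP 159 mm above the bench.

**Disagreement:** the image edges put the tablet 1–2 mm short of home along the jig. That is about the calibration and edge-reading error and inside the 3.5 mm limit. The stall force says it was fully seated, so I left it.

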